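Tally the jars in the case tray on a thumbwheel counter

TASK

Count the glass jars standing in the square cardboard tray and enter them on the bench tally counter: with a fingertip, flick the top edge of its left thumbwheel (on the robot's left) forward, away from the robot, exactly one click for each jar. Tins do not count, nor does anything in the narrow tray. Leave the other two wheels as they are, do not push, lift or carry any jar or tin, and finish with the hand clear of everything.

Things in the scene. Friction and masses are not known exactly. Their poses are not given: they have to be found in the camera images.
- counter: bench tally counter, fixed: grey case 130 x 176 mm on a 150 x 200 mm foot plate, flat top 62 mm up, three white thumbwheels with black ribs stand out of slots in the top, axles 50 mm up along y, wheels at y = +52, 0, -52 mm. Origin: centre of the underside; x from its front (paper cards, facing the robot within 0.3 rad) to its back, y to the robot's left. Black reset knob on the right end: not used.
- left_axis (a point): centre of the left thumbwheel (y = +52 mm) on its axle, 50 mm above the bench. Wheel 18 mm wide, 92 mm in diameter over its ten ribs (top 96 mm above the bench). Ribs 36 degrees apart, 4.4 mm thick, round-edged, 12 mm high above the lands (34 mm from the axle). At every click stop a land is exactly on top, with ribs 18 degrees (14 mm) before and behind it.
- wheel_left (a joint): turn of the left thumbwheel, rad: 0 at the start (land with a black bar at the pointer in front; the others bear 1 to 9 dots), grows as its top moves away from the robot (+x of the counter); one click = 0.628. About 3 N at a rib. A fingertip behind the rear upper rib, its end 36-40 mm above the axle, pushes the rib to 3-6 mm past the top: over half a click; lifted off, it snaps on to the stop.
- wheel_middle (a joint): turn of the middle thumbwheel (tins), rad, 0 at the start; same wheel, to be left alone
- wheel_right (a joint): turn of the right thumbwheel (cartons), rad, 0 at the start; same wheel, to be left alone
- tray_square: square cardboard case tray, 188 x 188 mm outside, rim 34 mm high, 4 mm thick floor and walls, fixed on the bench; it holds four goods, two by two. Origin at the centre of its underside; x and y along its sides.
- tray_narrow: narrow cardboard case tray, 98 mm (x) by 188 mm (y), otherwise the same; holds two goods that are not to be counted now. Origin at the centre of its underside.
- jar_a: glass jar of green preserve, 72 mm diameter, 118 mm high, with a narrower neck, a paper label round it and a yellow screw lid; loose, origin at the centre of its underside
- jar_b: glass jar of green preserve, 72 mm diameter, 118 mm high, with a narrower neck, a paper label round it and a yellow screw lid; loose, origin at the centre of its underside
- jar_c: glass jar of green preserve, 72 mm diameter, 118 mm high, with a narrower neck, a paper label round it and a yellow screw lid; loose, origin at the centre of its underside
- jar_d: glass jar of green preserve, 72 mm diameter, 118 mm high, with a narrower neck, a paper label round it and a yellow screw lid; loose, origin at the centre of its underside
- tin_a: steel food tin with straight sides and bare metal ends, 75 mm diameter, 84 mm high, paper label round it; loose, origin at the centre of its underside
- tin_b: steel food tin with straight sides and bare metal ends, 75 mm diameter, 84 mm high, paper label round it; loose, origin at the centre of its underside
There are look-alikes about, which are no part of the job. What is shaped like the tin_a but pink is not meant.

How it is judged:
By the outcome, as a careful person would: the job done as asked, in the order asked, and still so for the second after the job is handed in, with the robot touching nothing.
It also fails if it takes over 45 s, if anything falls off the work surface, if the arm or the gripper's body presses on something with over 40 N, if the wrist force passes 120 N, or if a joint passes its speed limit or range.

ROBOT

A 6-joint arm with a two-finger parallel gripper is mounted at the origin on the work surface. World frame = base frame: x ahead of the robot, y to its left, z up, the work surface at z = 0. Lengths are in m, angles in degrees, forces in N, time in s.
With the tool pointing down it reaches from about 0.3 to 0.85 m from the base axis. Payload 4.2 kg.
Tool frame: the origin (TCP) lies midway between the tips of the shut fingers; the grasp point (between the pads) lies 19 mm behind it (tcp_to_grasp is the distance from the TCP to the grasp point, in m); z points along the fingers, y is the direction in which the jaws open and shut (so a half turn about z gives the same grasp; the last joint's range is limited). The gripper opens to 91 mm and grips with 3 to 60 N. Pads are 32 mm wide; open, the fingers measure 118 mm over their backs; the gripper's body (76 mm by 178 mm) begins 60 mm behind the grasp point.
Start: joints at [-72.422, 18.312, 89.639, -0, 72.044, -1.146], TCP at [0.185, -0.545, 0.214] pointing down, gripper open.
Joint ranges: [-177.97, 177.97], [-48.28, 115.42], [12.27, 149.76], [-77.06, 257.06], [2.81, 150.46], [-146.56, 146.56]. Speed limits (degrees/s): [147.25, 147.25, 180, 180, 180, 180].

INTERFACE

Orientations are given as [roll, pitch, yaw] about the fixed x, y, z axes, in that order (R = Rz(yaw) Ry(pitch) Rx(roll)).
In Python, from plant import * gives the robot as it stands.
- The arm moves only by the tool send_rows, never from a script. Its argument "motion" is a list of rows, each an object of numbers: "dx", "dy", "dz": the shift along the tool's x, y, z in mm; "rx", "ry", "rz": the turn, a rotation vector about the tool's x, y, z in degrees; "grip": the gripper's target within -1 to 1 (shut at 1, half-way at 0, fully open at -1). A call has 1 to 10 rows; each row shifts and turns the commanded pose from where the row before left it, along the tool's axes as they then stand; what a row does not reach is not made up. A row lasts 1/8 s, in which the tool goes at most 62.5 mm and 10.7 degrees, less where a joint would pass 70% of its speed; a pose out of reach is approached as far as the arm can. A call is refused whole if a number of a shift passes 62.5 or a number of a turn 10.7, either way. A call with a gripper value outside its range is refused whole. The fingers move at their own pace and stop on an object; the grip force is fixed at half the most. Time passes only in rows, so rows that do not move let the fingers close. It gives the time, the measured TCP pose, the force and the opening at its end, in the units of the state.
- observe(): the state, without advancing time (a new reading comes with each control period).
- camera(name): name is "side" or "top" or "wrist"; returns the picture (384x512x3 uint8, red, green, blue); there is no depth.
- get_calibration(name): a dict with "fx", "fy", "cx", "cy" (pixels), "k1" (the pictures are not rectified: a ray, as slopes to the right and down, at radius r is drawn at 1 + k1 r^2 times it, then the intrinsics apply), "rvec" (rotation vector, rad) and "tvec" (3), from world to camera coordinates, as OpenCV has them. Camera axes: x right, y down, z forward; pixel columns grow to the right and rows downward; lengths in m; the calibration is good to about 2 mm. A picture is of the moment at which its call begins: read the wrist's pose just before it. get_calibration takes no time and is no camera call; for the wrist camera it gives the pose at the moment of the call.
- hand_in(): hands the job in, once; it reports no verdict.
Trained networks look in the newest picture that a camera, given by its name, has taken for a name from the list of things; names that differ only in an ending like _2 or _b are one class to them, and where a whole thing is asked for, a point or a joint stands for the part that bears it (a point fixed in the world has none). Each returns a list of dicts, best first, with "p" (0 to 1); they miss things now and then, are a little off and sometimes report something else, mostly with a low value. They report only what shows in the picture. A call takes as long as a camera call. They do not tell look-alikes from the thing itself.
- look_for(camera, name): "centre" ([x, y, z] in m, in world coordinates, good to about 4 mm: the middle of the surface that is visible of it).
- pinpoint(camera, name): "centre" ([x, y, z] in m, in world coordinates, good to about 4 mm: a listed point, or the origin of a listed thing).
The state is a dict: "clock": time; "qpos": joint angles; "joint_vel": joint speeds; "tau": joint torques, N m; "ee_pos": TCP position; "tool_rot": TCP orientation; "wrist_force": force on the tool from outside, world axes, zero at the start; "wrist_torque": the same for the moment, N m; "finger_gap": opening from 0.0 (shut) to 1.0 (fully open).
Only numpy, scipy, OpenCV 4.12 (cv2) and the standard library are available. Lean on these libraries where they do the work, as an engineer would, in place of code of your own. Each camera call takes 0.05 s, during which the arm holds its last target.

## Working session

There is one attempt and no reset: what is moved stays moved. The work goes in short steps, Python scripts to look and compute and a tool call to move; the robot and the scene stay as the last step left them, time stands still between calls to the robot, and variables do not carry over. Pictures are saved under pics/ and viewed, and the job is handed in when it is done.

Besides the shell and the picture viewer there is one more tool, called as a command line: name --argument value ..., lists and objects as JSON in quotes. send_rows: Moves the arm, as the interface text tells. Its arguments: {"type":"object","properties":{"motion":{"type":"array","items":{"type":"object","properties":{"dx":{"type":"number"},"dy":{"type":"number"},"dz":{"type":"number"},"rx":{"type":"number"},"ry":{"type":"number"},"rz":{"type":"number"},"grip":{"type":"number"}}}}},"required":["motion"]}

```bash
ls; mkdir -p pics; python3 - <<'E'
from plant import *
import cv2
print(observe())
for n in ["top","side","wrist"]:
    im=camera(n); cv2.imwrite(f"pics/{n}0.png",im[:,:,::-1]); print(n,get_calibration(n))
    for t in ["left_axis"]:
        print(t,pinpoint(n,t))
    print(look_for(n,"jar_a")); print(look_for(n,"tin_a"))
    print(pinpoint(n,"counter"),pinpoint(n,"tray_square"))
print(observe()["clock"])
E
```

```text
pics
{'clock': 0.0, 'qpos': array([-7.24217982e+01,  1.83505700e+01,  8.97070746e+01, -2.80933256e-03,
        7.20438703e+01, -1.14574365e+00]), 'joint_vel': array([-3.85475580e-02, -9.36618014e-02,  4.13152937e-02,  1.29016016e-05,
       -3.16643663e-02,  6.49522197e-02]), 'tau': array([-7.87259942e-04, -4.12466168e+01, -2.31975996e+01,  7.28312368e-02,
        4.55176283e-02, -1.51940289e-04]), 'ee_pos': array([ 0.18441236, -0.54408299,  0.21312649]), 'tool_rot': array([-1.79898452e+02,  6.40569347e-04,  1.87248145e+01]), 'wrist_force': array([ 0.62732584,  0.23064965, -0.45259896]), 'wrist_torque': array([0.03463253, 0.00619999, 0.01256441]), 'finger_gap': 0.9999871710641515}
top {'fx': 399.1739894912729, 'fy': 399.1739894912729, 'cx': 258.9692400390369, 'cy': 188.85909880236505, 'k1': -0.1215894070008504, 'rvec': array([ 2.14383239, -2.17649794,  0.14102182]), 'tvec': array([-0.01904368,  0.55435181,  1.05391497])}
left_axis [{'centre': [0.5489, -0.0172, 0.0542], 'p': 0.6}]
[{'centre': [0.553, -0.332, 0.1212], 'p': 0.98}, {'centre': [0.5306, 0.3922, 0.1212], 'p': 0.9}, {'centre
[... 871 characters left out ...]
 0.1181], 'p': 0.61}, {'centre': [0.5534, -0.3209, 0.0825], 'p': 0.55}]
[{'centre': [0.6086, 0.4494, 0.0827], 'p': 0.95}, {'centre': [0.6878, -0.3229, 0.057], 'p': 0.95}, {'centre': [0.4295, -0.4291, 0.0524], 'p': 0.78}, {'centre': [0.5242, -0.4184, 0.0754], 'p': 0.65}]
[{'centre': [0.5567, -0.0676, 0.0016], 'p': 0.61}] [{'centre': [0.589, 0.3707, -0.0017], 'p': 0.77}, {'centre': [0.5568, -0.3471, 0.0044], 'p': 0.63}]
wrist {'fx': 314.7452281818679, 'fy': 314.7452281818679, 'cx': 256.86909337918934, 'cy': 191.53278198368304, 'k1': -0.013604517382834528, 'rvec': array([-2.36329739,  1.69614266,  0.23428159]), 'tvec': array([-0.57581528, -0.03022125,  0.39119004])}
left_axis []
[]
[]
[] []
0.9
```

View pics/top0.png

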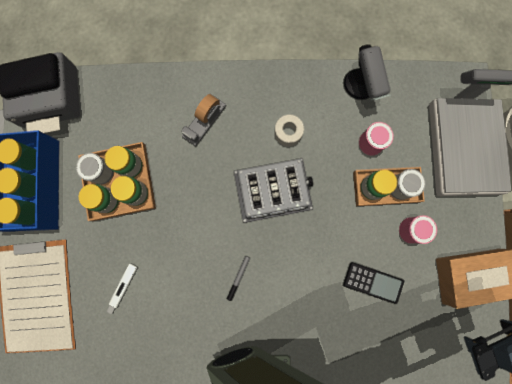

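View pics/side0.png

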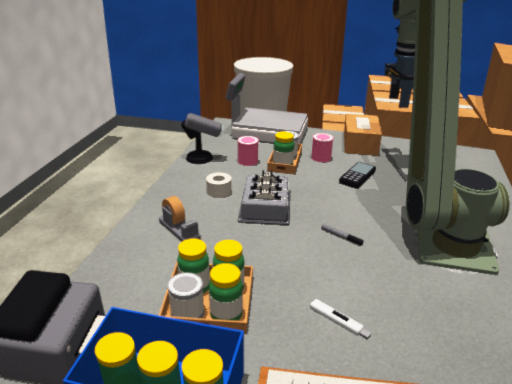

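View pics/wrist0.png

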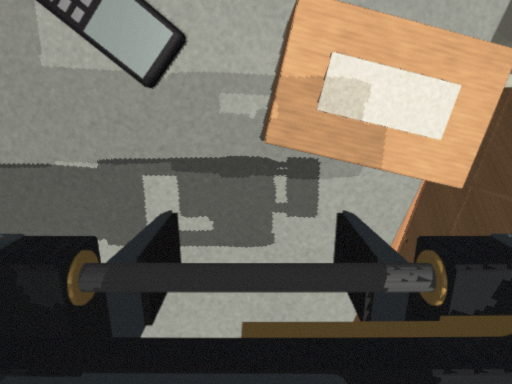

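The square tray (top image, around 115,183) holds three yellow-lidded jars at (118,160), (95,197) and (126,190), plus one bare-metal tin at (90,167). The side view shows the same thing. The counter is at about (273,188). Next I'll measure its pose.

```bash
python3 - <<'E'
import cv2
a=cv2.imread("pics/top0.png"); b=a[145:235,215:335]; cv2.imwrite("pics/topz.png",cv2.resize(b,None,fx=6,fy=6,interpolation=cv2.INTER_CUBIC))
a=cv2.imread("pics/side0.png"); b=a[160:235,225:305]; c=a[225:335,150:265]
cv2.imwrite("pics/sidez.png",cv2.resize(b,None,fx=7,fy=7,interpolation=cv2.INTER_CUBIC))
cv2.imwrite("pics/sidet.png",cv2.resize(c,None,fx=5,fy=5,interpolation=cv2.INTER_CUBIC))
E
```

```text
(no output)
```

View pics/topz.png

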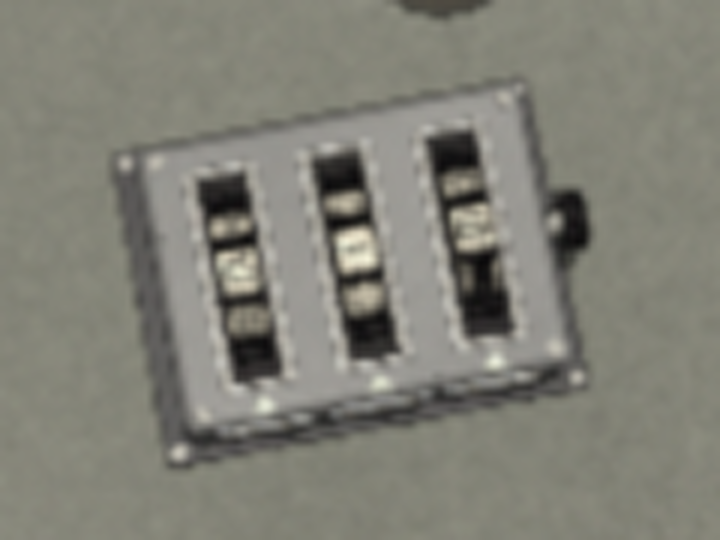

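View pics/sidez.png

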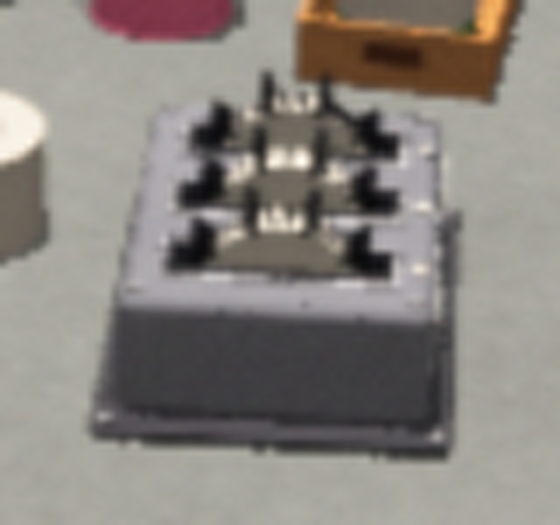

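View pics/sidet.png

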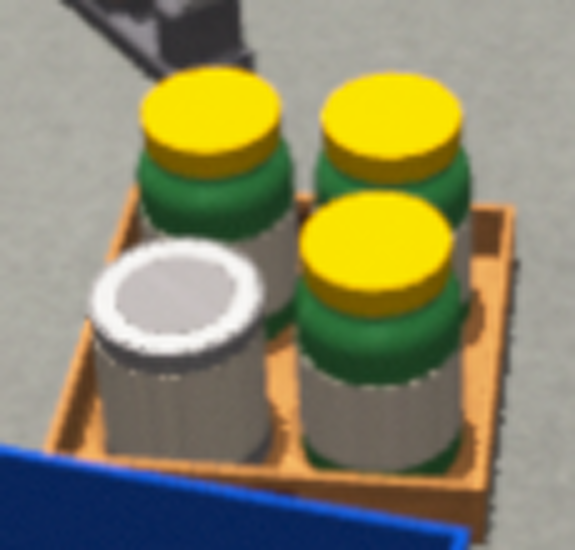

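```bash
cat > h.py <<'E'
import numpy as np, cv2
def proj(P,c):
    R,_=cv2.Rodrigues(np.array(c['rvec'])); q=np.atleast_2d(P)@R.T+c['tvec']
    s=q[:,:2]/q[:,2:]; r2=(s**2).sum(1,keepdims=True); s=s*(1+c['k1']*r2)
    return s*[c['fx'],c['fy']]+[c['cx'],c['cy']]
def W(p,pts):
    c,s=np.cos(p[2]),np.sin(p[2]); pts=np.atleast_2d(np.array(pts,float))
    return np.c_[p[0]+c*pts[:,0]-s*pts[:,1],p[1]+s*pts[:,0]+c*pts[:,1],pts[:,2]]
E
python3 - <<'E'
from plant import *
from h import *
from scipy.optimize import least_squares
ct,cs=get_calibration("top"),get_calibration("side")
C=[[65,88,62],[65,-88,62],[-65,-88,62],[-65,88,62]]
T=np.array([[145,160],[520,86],[570,352],[197,425]]); T=(T+.5)/6-.5+[215,145]
Cs=[[65,88,62],[-65,88,62],[65,-88,62],[-65,-88,62],[75,100,0],[-75,100,0]]
S=np.array([[118,303],[440,318],[160,108],[438,120],[95,440],[450,458]]); S=(S+.5)/7-.5+[225,160]
C=np.array(C)/1e3; Cs=np.array(Cs)/1e3
ft=lambda p:proj(W(p,C),ct)-T
fs=lambda p:proj(W(p,Cs),cs)-S
for f in [ft,fs,lambda p:np.r_[ft(p),fs(p)]]:
    r=least_squares(lambda p:f(p).ravel(),[.556,-.07,.1]); print(r.x,np.degrees(r.x[2]),W(r.x,[[0,.052,.05]])); print(f(r.x).round(1).tolist())
E
```

```text
[ 0.55501849 -0.0681874   0.17631318] 10.102000981578636 [[ 0.54589764 -0.01699355  0.05      ]]
[[-1.4, -1.7], [0.4, -1.6], [2.0, 1.3], [-1.0, 1.9]]
[ 0.55573152 -0.06524387  0.1811851 ] 10.38114133466356 [[ 0.54636136 -0.01409507  0.05      ]]
[[-0.0, -0.2], [-0.2, -0.0], [-0.7, -1.0], [0.7, -0.8], [-0.6, 0.6], [0.7, 0.7]]
[ 0.55551249 -0.06738355  0.17744006] 10.166566630215486 [[ 0.54633394 -0.01620002  0.05      ]]
[[-1.7, -1.9], [0.1, -1.8], [1.8, 1.1], [-1.3, 1.7], [0.2, -0.6], [-0.1, -0.3], [-0.3, -1.3], [1.0, -1.1], [-0.4, 0.2], [0.8, 0.4]]
```

Three jars to count, so three clicks. The counter's yaw is about 10.2° and the left axis is at about (0.5465, -0.016). I'll go to a hover above the wheel with the gripper open. At yaw 100° the jaws lie along the counter's x axis, and the inner face of the near finger will do the pushing.

send_rows --motion '[{"dx": 24,"dy": -17,"grip": -1},{"dx": 48,"dy": -34},{"dx": 48,"dy": -34},{"dx": 48,"dy": -34},{"dx": 48,"dy": -34},{"dx": 48,"dy": -34},{"dx": 48,"dy": -34},{"dx": 48,"dy": -34},{"dx": 48,"dy": -34},{"dx": 48,"dy": -34}]'

```text
invalid input
```

send_rows --motion '[{"dx": 48,"dy": -34,"rz": -5},{"dx": 24,"dy": -17,"rz": -10},{"rz": -10},{"rz": -10},{"rz": -10},{"rz": -10},{"rz": -10},{"rz": -10},{"rz": -6.5},{"dz": 0}]'

```text
invalid input
```

```bash
python3 - <<'E'
from plant import *
import cv2
from h import *
o=observe(); print(o['clock'],o['ee_pos'],o['tool_rot'],o['wrist_force'],o['finger_gap'])
c=get_calibration("wrist"); im=camera("wrist"); cv2.imwrite("pics/wrist1.png",im[:,:,::-1])
R,_=cv2.Rodrigues(c['rvec']); print("cam",-R.T@c['tvec'],R)
print(pinpoint("wrist","left_axis"))
p=[.5555,-.067,np.radians(10.2)]
print(proj(W(p,[[0,.052,.096],[-.065,.088,.062],[.065,.088,.062],[-.065,-.088,.062],[.065,-.088,.062]]),c).round())
E
```

```text
0.9 [ 0.18458071 -0.54458945  0.21398367] [ 1.79993401e+02 -5.98156701e-04  1.87226377e+01] [0.94755292 0.32346306 1.28532038] 1.0027877137208954
cam [ 0.25730972 -0.52075987  0.38484793] [[ 3.20080641e-01 -9.47390270e-01  2.43610450e-04]
 [-9.11849351e-01 -3.08003170e-01  2.71412615e-01]
 [-2.57058638e-01 -8.70960600e-02 -9.62463055e-01]]
[]
[[-343. -581.]
 [-315. -405.]
 [-322. -614.]
 [ -91. -384.]
 [ -96. -622.]]
```

send_rows --motion '[{"dx": 24,"dy": -17,"dz": 0,"rx": 0,"ry": 0,"rz": 0,"grip": -1},{"dx": 48,"dy": -34,"dz": 0,"rx": 0,"ry": 0,"rz": 0,"grip": -1},{"dx": 48,"dy": -34,"dz": 0,"rx": 0,"ry": 0,"rz": 0,"grip": -1},{"dx": 48,"dy": -34,"dz": 0,"rx": 0,"ry": 0,"rz": 0,"grip": -1},{"dx": 48,"dy": -34,"dz": 0,"rx": 0,"ry": 0,"rz": 0,"grip": -1},{"dx": 48,"dy": -34,"dz": 0,"rx": 0,"ry": 0,"rz": 0,"grip": -1},{"dx": 48,"dy": -34,"dz": 0,"rx": 0,"ry": 0,"rz": 0,"grip": -1},{"dx": 48,"dy": -34,"dz": 0,"rx": 0,"ry": 0,"rz": 0,"grip": -1},{"dx": 48,"dy": -34,"dz": 0,"rx": 0,"ry": 0,"rz": 0,"grip": -1},{"dx": 48,"dy": -34,"dz": 0,"rx": 0,"ry": 0,"rz": 0,"grip": -1}]'

```text
clock: 2.25
ee_pos: [0.5138, -0.0906, 0.2142]
tool_rot: [180.0, -0.0, 18.7]
wrist_force: [0.1, -1.0, 0.3]
finger_gap: 1.004
```

send_rows --motion '[{"dx": 48,"dy": -34,"dz": 0,"rx": 0,"ry": 0,"rz": -5,"grip": -1},{"dx": 20,"dy": -18,"dz": 0,"rx": 0,"ry": 0,"rz": -10,"grip": -1},{"dx": 0,"dy": 0,"dz": 0,"rx": 0,"ry": 0,"rz": -10,"grip": -1},{"dx": 0,"dy": 0,"dz": 0,"rx": 0,"ry": 0,"rz": -10,"grip": -1},{"dx": 0,"dy": 0,"dz": 0,"rx": 0,"ry": 0,"rz": -10,"grip": -1},{"dx": 0,"dy": 0,"dz": 0,"rx": 0,"ry": 0,"rz": -10,"grip": -1},{"dx": 0,"dy": 0,"dz": 0,"rx": 0,"ry": 0,"rz": -10,"grip": -1},{"dx": 0,"dy": 0,"dz": 0,"rx": 0,"ry": 0,"rz": -10,"grip": -1},{"dx": 0,"dy": 0,"dz": 0,"rx": 0,"ry": 0,"rz": -6.5,"grip": -1},{"dx": 0,"dy": 0,"dz": 0,"rx": 0,"ry": 0,"rz": 0,"grip": -1}]'

```text
clock: 3.5
ee_pos: [0.5584, -0.0202, 0.214]
tool_rot: [180.0, 0.0, 100.1]
wrist_force: [-0.9, -0.6, -0.2]
finger_gap: 1.001
```

```bash
python3 - <<'E'
from plant import *
import cv2
from h import *
o=observe(); print(o['clock'],o['ee_pos'],o['tool_rot'],o['wrist_force'],o['finger_gap'])
c=get_calibration("wrist"); im=camera("wrist"); cv2.imwrite("pics/wrist1.png",im[:,:,::-1])
R,_=cv2.Rodrigues(c['rvec']); print("cam",-R.T@c['tvec'],R)
print(pinpoint("wrist","left_axis"))
p=[.5555,-.067,np.radians(10.2)]
print(proj(W(p,[[0,.052,.096],[-.065,.088,.062],[.065,.088,.062],[-.065,-.088,.062],[.065,-.088,.062]]),c).round())
E
```

```text
3.5 [ 0.55836575 -0.02017096  0.21395502] [1.79999220e+02 5.27790287e-03 1.00144113e+02] [-0.89380658 -0.64209587 -0.15205665] 1.0006068498482403
cam [0.54511184 0.05444272 0.38480423] [[ 9.84537003e-01  1.75176283e-01 -3.99312053e-04]
 [ 1.68716262e-01 -9.47611704e-01  2.71232154e-01]
 [ 4.71350479e-02 -2.67105462e-01 -9.62513875e-01]]
[{'centre': [0.5479, -0.0196, 0.0491], 'p': 0.64}]
[[245. 179.]
 [182. 137.]
 [310. 137.]
 [192. 289.]
 [303. 289.]]
```

View pics/wrist1.png

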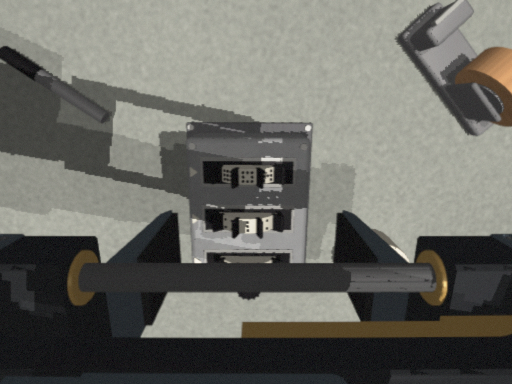

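The wrist picture shows the left wheel near (248,175), with its slot spanning x from 203 to 292. The shut rod and the fingers are below it. I'll refine the pose from this picture.

```bash
python3 - <<'E'
import cv2
a=cv2.imread("pics/wrist1.png"); b=a[115:215,175:325]; cv2.imwrite("pics/wz.png",cv2.resize(b,None,fx=5,fy=5,interpolation=cv2.INTER_CUBIC))
a=cv2.imread("pics/wrist1.png"); b=a[200:360,80:460]; cv2.imwrite("pics/wf.png",cv2.resize(cv2.convertScaleAbs(b,alpha=2.5),None,fx=2,fy=2,interpolation=cv2.INTER_CUBIC))
E
```

```text
(no output)
```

View pics/wz.png

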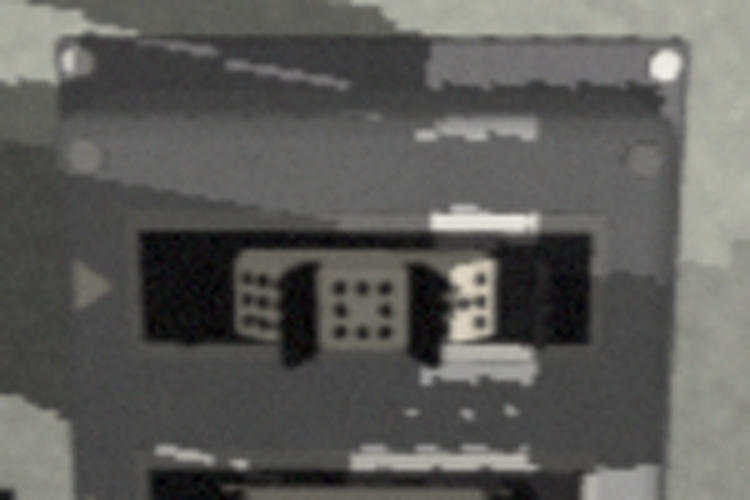

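View pics/wf.png

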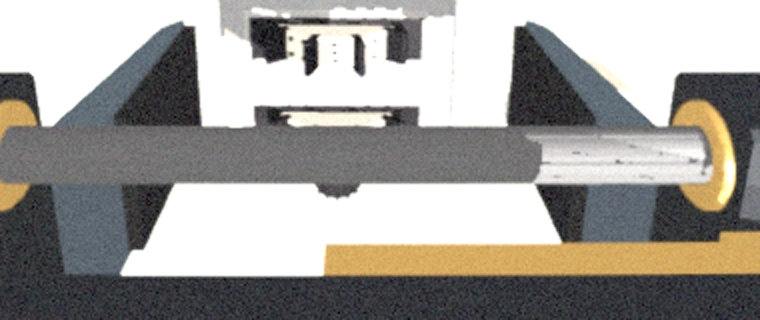

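```bash
python3 - <<'E'
from plant import *
import cv2
from h import *
from scipy.spatial.transform import Rotation as Ro
c=get_calibration("wrist"); o=observe()
p=[.5555,-.067,np.radians(10.2)]
def show(img,p,f,x0,y0,out):
    a=cv2.imread(img)[y0:y0+100,x0:x0+150]; a=cv2.resize(a,None,fx=f,fy=f,interpolation=cv2.INTER_CUBIC)
    def poly(P,col):
        q=(proj(W(p,P),c)-[x0,y0]+.5)*f-.5
        cv2.polylines(a,[q.round().astype(int)],True,col,1)
    poly([[65e-3,88e-3,.062],[65e-3,-88e-3,.062],[-65e-3,-88e-3,.062],[-65e-3,88e-3,.062]],(0,0,255))
    poly([[75e-3,.1,0],[75e-3,-.1,0],[-75e-3,-.1,0],[-75e-3,.1,0]],(255,0,255))
    for y in (52,):
      for ang in (-54,-18,18,54):
        t=np.radians(ang); r=.046; u=np.array([np.sin(t),np.cos(t)]); v=np.array([np.cos(t),-np.sin(t)])
        for s in (-.0022,.0022):
          k=u*r*.99+v*s; b=u*.034+v*s
          poly([[k[0],.043,.05+k[1]],[k[0],.061,.05+k[1]],[b[0],.061,.05+b[1]],[b[0],.043,.05+b[1]]],(0,255,0))
    cv2.imwrite(out,a)
show("pics/wrist1.png",p,5,175,115,"pics/ov1.png")
R=Ro.from_euler('xyz',o['tool_rot'],degrees=True).as_matrix()
pts=np.array([[16,-45.5,0],[16,45.5,0],[16,-59,0],[16,59,0],[-16,-45.5,0],[-16,45.5,0]])/1e3
print(proj(pts@R.T+o['ee_pos'],c).round(1))
E
```

```text
[[177.8 211.1]
 [336.2 211. ]
 [154.3 211.1]
 [359.6 210.9]
 [181.5 261.3]
 [332.5 261.2]]
```

View pics/ov1.png

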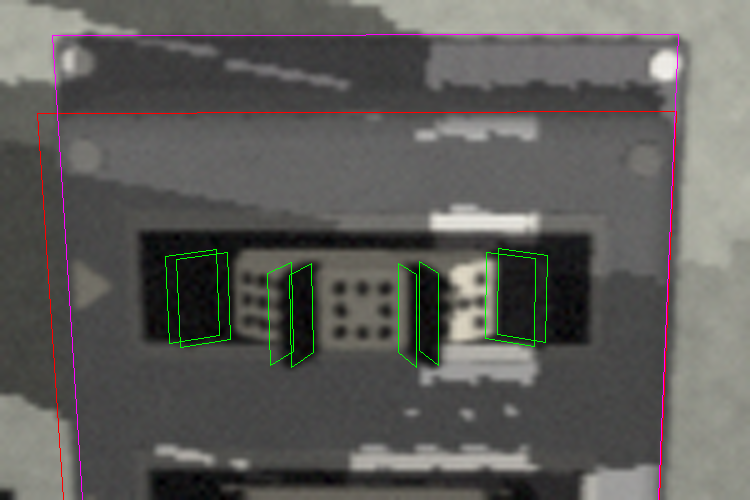

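The overlay agrees to about 1 mm, putting the axis near (0.5473, -0.016). The fingertips also project where they appear. I'll descend with the near pad about 24 mm behind the axle and the tip 38 mm above it.

send_rows --motion '[{"dx": 6,"dy": 11,"dz": 0,"rx": 0,"ry": 0,"rz": 0,"grip": -1},{"dx": 0,"dy": 0,"dz": 40,"rx": 0,"ry": 0,"rz": 0,"grip": -1},{"dx": 0,"dy": 0,"dz": 40,"rx": 0,"ry": 0,"rz": 0,"grip": -1},{"dx": 0,"dy": 0,"dz": 30,"rx": 0,"ry": 0,"rz": 0,"grip": -1},{"dx": 0,"dy": 0,"dz": 16,"rx": 0,"ry": 0,"rz": 0,"grip": -1},{"dx": 0,"dy": 0,"dz": 0,"rx": 0,"ry": 0,"rz": 0,"grip": -1},{"dx": 0,"dy": 0,"dz": 0,"rx": 0,"ry": 0,"rz": 0,"grip": -1}]'

```text
clock: 4.47
ee_pos: [0.5693, -0.0122, 0.0891]
tool_rot: [179.9, 0.0, 100.2]
wrist_force: [0.6, 0.3, 0.2]
finger_gap: 1.0
```

```bash
cat > look.py <<'E'
import sys
from plant import *
import cv2
from h import *
k=sys.argv[1]
o=observe(); print(o['clock'],o['ee_pos'],o['tool_rot'],o['wrist_force'],o['finger_gap'])
u=np.array([.984,.177]); v=np.array([-.177,.984]); d=o['ee_pos'][:2]-[.5473,-.016]
print("pad face u mm",(d@u)*1e3-45.5,"lateral",d@v*1e3)
c=get_calibration("wrist"); w=camera("wrist"); s=camera("side")
w=w[100:300,150:360,::-1]; s=s[150:235,215:315,::-1]
a=cv2.resize(w,(420,400),interpolation=cv2.INTER_CUBIC); b=cv2.resize(s,(370,400),interpolation=cv2.INTER_CUBIC)
cv2.imwrite(f"pics/l{k}.png",np.hstack([cv2.convertScaleAbs(a,alpha=1.5),b]))
E
python3 look.py 1
```

```text
4.475 [ 0.56932594 -0.01223766  0.08913971] [1.79857091e+02 3.46470121e-02 1.00219080e+02] [0.56033877 0.26165738 0.19724301] 1.000315683712629
pad face u mm -23.16054161370738 lateral -0.19645055282766927
```

View pics/l1.png

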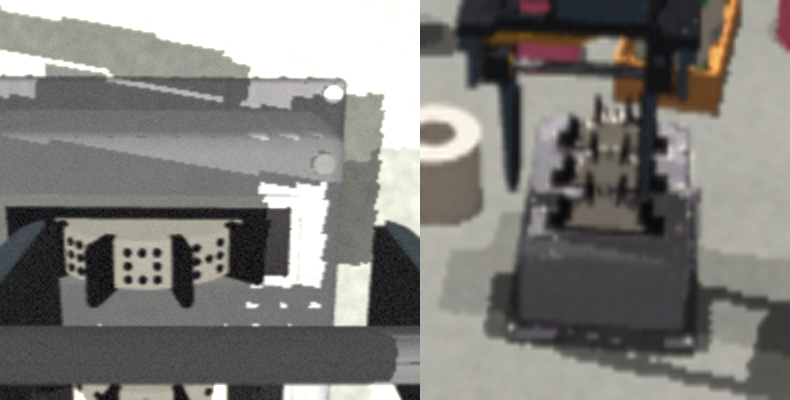

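The pad is behind the rear rib, which sits at left-panel (100,270), with a clear gap. First push, slow, then I'll check before lifting.

send_rows --motion '[{"dx": 0,"dy": 4,"dz": 1,"rx": 0,"ry": 0,"rz": 0,"grip": -1},{"dx": 0,"dy": 4,"dz": 0,"rx": 0,"ry": 0,"rz": 0,"grip": -1},{"dx": 0,"dy": 4,"dz": 0,"rx": 0,"ry": 0,"rz": 0,"grip": -1},{"dx": 0,"dy": 4,"dz": 0,"rx": 0,"ry": 0,"rz": 0,"grip": -1},{"dx": 0,"dy": 4,"dz": 0,"rx": 0,"ry": 0,"rz": 0,"grip": -1},{"dx": 0,"dy": 4,"dz": 0,"rx": 0,"ry": 0,"rz": 0,"grip": -1},{"dx": 0,"dy": 2,"dz": 0,"rx": 0,"ry": 0,"rz": 0,"grip": -1},{"dx": 0,"dy": 0,"dz": 0,"rx": 0,"ry": 0,"rz": 0,"grip": -1},{"dx": 0,"dy": 0,"dz": 0,"rx": 0,"ry": 0,"rz": 0,"grip": -1}]'

```text
clock: 5.7
ee_pos: [0.5939, -0.0077, 0.0869]
tool_rot: [180.0, 0.0, 100.2]
wrist_force: [0.1, -0.5, 0.1]
finger_gap: 1.001
```

```bash
python3 look.py 2
```

```text
5.7 [ 0.59389572 -0.00766217  0.08691691] [1.79978686e+02 7.17821146e-03 1.00225879e+02] [ 0.06507887 -0.47917576  0.07035256] 1.0006943100767365
pad face u mm 1.8259885742209576 lateral -0.043014865151138774
```

View pics/l2.png

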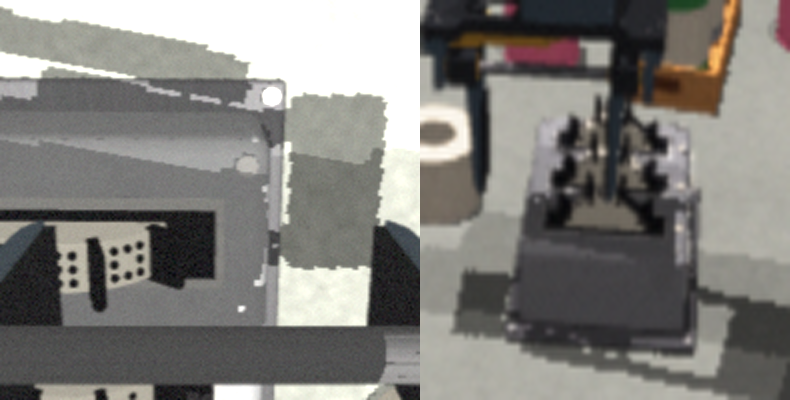

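```bash
python3 - <<'E'
from plant import *
import cv2,numpy as np
w=camera("wrist")[:,:,::-1]
b=w[195:265,150:270]; b=cv2.resize(cv2.convertScaleAbs(b,alpha=1.6),None,fx=5,fy=5,interpolation=cv2.INTER_CUBIC)
cv2.imwrite("pics/z2.png",b)
E
```

```text
(no output)
```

View pics/z2.png

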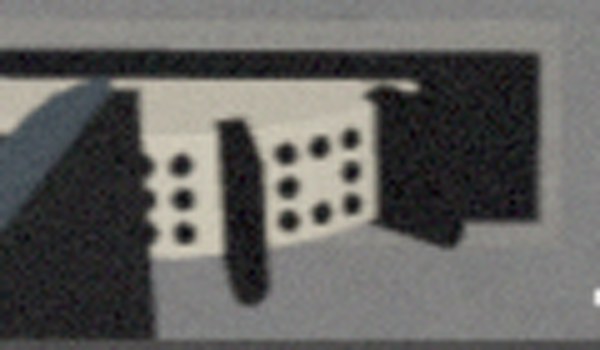

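The wheel snapped through exactly one click: the 8-dot land that was on top has moved to the rear slot, and 9 dots are now on top. I'll lift, go back, come down and push again.

send_rows --motion '[{"dx": 0,"dy": 0,"dz": -12,"rx": 0,"ry": 0,"rz": 0,"grip": -1},{"dx": 0,"dy": 0,"dz": -13,"rx": 0,"ry": 0,"rz": 0,"grip": -1},{"dx": 0,"dy": 0,"dz": 0,"rx": 0,"ry": 0,"rz": 0,"grip": -1},{"dx": 0,"dy": -13,"dz": 0,"rx": 0,"ry": 0,"rz": 0,"grip": -1},{"dx": 0,"dy": -13,"dz": 0,"rx": 0,"ry": 0,"rz": 0,"grip": -1},{"dx": 0,"dy": 0,"dz": 0,"rx": 0,"ry": 0,"rz": 0,"grip": -1},{"dx": 0,"dy": 0,"dz": 13,"rx": 0,"ry": 0,"rz": 0,"grip": -1},{"dx": 0,"dy": 0,"dz": 12,"rx": 0,"ry": 0,"rz": 0,"grip": -1},{"dx": 0,"dy": 0,"dz": 0,"rx": 0,"ry": 0,"rz": 0,"grip": -1}]'

```text
clock: 6.98
ee_pos: [0.5672, -0.0122, 0.0851]
tool_rot: [-179.8, -0.0, 100.2]
wrist_force: [0.0, 0.0, -0.0]
finger_gap: 0.999
```

```bash
python3 look.py 3
```

```text
6.975 [ 0.56720959 -0.012225    0.0851184 ] [-1.79806471e+02 -3.82236033e-02  1.00228989e+02] [ 0.0368499   0.01470048 -0.04200837] 0.9985441584232551
pad face u mm -25.240786287883356 lateral 0.19059899286160698
```

View pics/l3.png

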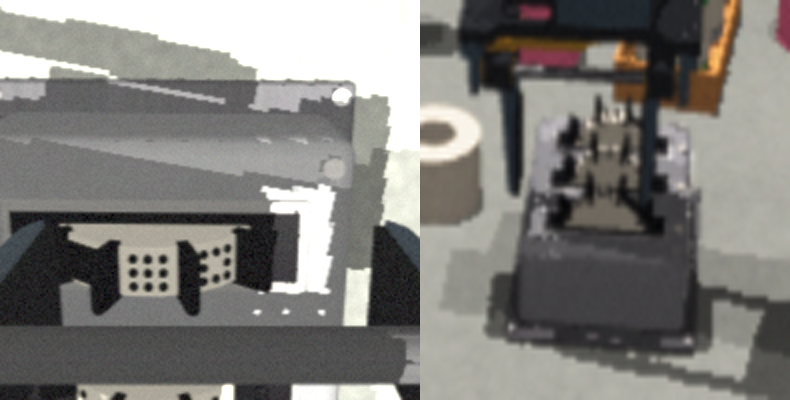

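Top land now shows 9 dots. Let the arm settle one more moment and re-read the pose.

send_rows --motion '[{"dx": 0,"dy": 0,"dz": 0,"rx": 0,"ry": 0,"rz": 0,"grip": -1},{"dx": 0,"dy": 0,"dz": 0,"rx": 0,"ry": 0,"rz": 0,"grip": -1}]'

```text
clock: 7.32
ee_pos: [0.5684, -0.0123, 0.0873]
tool_rot: [180.0, 0.0, 100.2]
wrist_force: [-0.1, -0.1, -0.8]
finger_gap: 1.004
```

Settled (tip 37 mm above the axle). Second push.

send_rows --motion '[{"dx": 0,"dy": 4,"dz": 0,"rx": 0,"ry": 0,"rz": 0,"grip": -1},{"dx": 0,"dy": 4,"dz": 0,"rx": 0,"ry": 0,"rz": 0,"grip": -1},{"dx": 0,"dy": 4,"dz": 0,"rx": 0,"ry": 0,"rz": 0,"grip": -1},{"dx": 0,"dy": 4,"dz": 0,"rx": 0,"ry": 0,"rz": 0,"grip": -1},{"dx": 0,"dy": 4,"dz": 0,"rx": 0,"ry": 0,"rz": 0,"grip": -1},{"dx": 0,"dy": 4,"dz": 0,"rx": 0,"ry": 0,"rz": 0,"grip": -1},{"dx": 0,"dy": 2,"dz": 0,"rx": 0,"ry": 0,"rz": 0,"grip": -1},{"dx": 0,"dy": 0,"dz": 0,"rx": 0,"ry": 0,"rz": 0,"grip": -1},{"dx": 0,"dy": 0,"dz": 0,"rx": 0,"ry": 0,"rz": 0,"grip": -1}]'

```text
clock: 8.45
ee_pos: [0.5939, -0.0077, 0.0869]
tool_rot: [180.0, 0.0, 100.2]
wrist_force: [0.5, -1.1, 0.3]
finger_gap: 0.998
```

```bash
python3 look.py 4
```

```text
8.45 [ 0.59385795 -0.007659    0.08689924] [1.79982372e+02 6.23502100e-03 1.00224646e+02] [ 0.48579229 -1.08653024  0.2564095 ] 0.997571547898104
pad face u mm 1.7893759673535072 lateral -0.0332122663330948
```

View pics/l4.png

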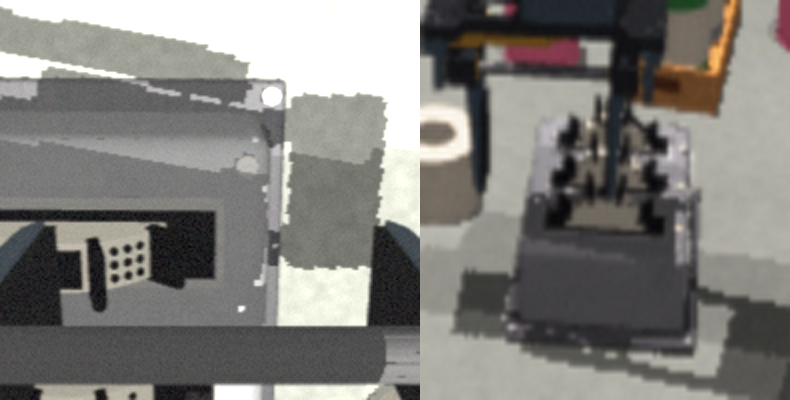

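Second click made: the black bar is on top and the 9-dot land has moved to the rear. Back for the third.

send_rows --motion '[{"dx": 0,"dy": 0,"dz": -12,"rx": 0,"ry": 0,"rz": 0,"grip": -1},{"dx": 0,"dy": 0,"dz": -13,"rx": 0,"ry": 0,"rz": 0,"grip": -1},{"dx": 0,"dy": 0,"dz": 0,"rx": 0,"ry": 0,"rz": 0,"grip": -1},{"dx": 0,"dy": -13,"dz": 0,"rx": 0,"ry": 0,"rz": 0,"grip": -1},{"dx": 0,"dy": -13,"dz": 0,"rx": 0,"ry": 0,"rz": 0,"grip": -1},{"dx": 0,"dy": 0,"dz": 0,"rx": 0,"ry": 0,"rz": 0,"grip": -1},{"dx": 0,"dy": 0,"dz": 13,"rx": 0,"ry": 0,"rz": 0,"grip": -1},{"dx": 0,"dy": 0,"dz": 12,"rx": 0,"ry": 0,"rz": 0,"grip": -1},{"dx": 0,"dy": 0,"dz": 0,"rx": 0,"ry": 0,"rz": 0,"grip": -1},{"dx": 0,"dy": 0,"dz": 0,"rx": 0,"ry": 0,"rz": 0,"grip": -1}]'

```text
clock: 9.8
ee_pos: [0.5683, -0.0123, 0.0866]
tool_rot: [-180.0, 0.0, 100.2]
wrist_force: [0.1, 0.4, 0.8]
finger_gap: 1.002
```

```bash
python3 look.py 5
```

```text
9.8 [ 0.56832398 -0.01228811  0.08664239] [-1.79984293e+02  1.83304836e-03  1.00227860e+02] [0.1011294  0.36479357 0.76332957] 1.0015599097938932
pad face u mm -24.15539988027276 lateral -0.06874224888842573
```

View pics/l5.png

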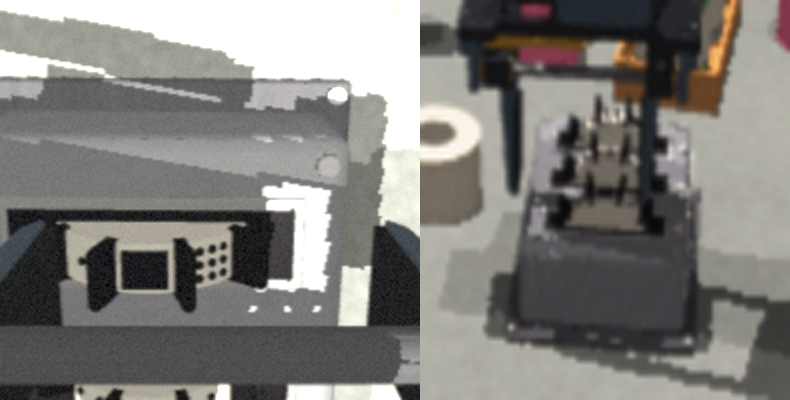

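The bar land is on top at (145,270), with the 9-dot land behind it. The pad is clear behind the next rib. Third and last push, then lift off.

send_rows --motion '[{"dx": 0,"dy": 4,"dz": 0,"rx": 0,"ry": 0,"rz": 0,"grip": -1},{"dx": 0,"dy": 4,"dz": 0,"rx": 0,"ry": 0,"rz": 0,"grip": -1},{"dx": 0,"dy": 4,"dz": 0,"rx": 0,"ry": 0,"rz": 0,"grip": -1},{"dx": 0,"dy": 4,"dz": 0,"rx": 0,"ry": 0,"rz": 0,"grip": -1},{"dx": 0,"dy": 4,"dz": 0,"rx": 0,"ry": 0,"rz": 0,"grip": -1},{"dx": 0,"dy": 4,"dz": 0,"rx": 0,"ry": 0,"rz": 0,"grip": -1},{"dx": 0,"dy": 2,"dz": 0,"rx": 0,"ry": 0,"rz": 0,"grip": -1},{"dx": 0,"dy": 0,"dz": 0,"rx": 0,"ry": 0,"rz": 0,"grip": -1},{"dx": 0,"dy": 0,"dz": 0,"rx": 0,"ry": 0,"rz": 0,"grip": -1}]'

```text
clock: 11.02
ee_pos: [0.5939, -0.0077, 0.0869]
tool_rot: [180.0, 0.0, 100.2]
wrist_force: [0.3, 0.3, 0.7]
finger_gap: 0.998
```

send_rows --motion '[{"dx": 0,"dy": 0,"dz": -12,"rx": 0,"ry": 0,"rz": 0,"grip": -1},{"dx": 0,"dy": 0,"dz": -13,"rx": 0,"ry": 0,"rz": 0,"grip": -1},{"dx": 0,"dy": 0,"dz": -40,"rx": 0,"ry": 0,"rz": 0,"grip": -1},{"dx": 0,"dy": -20,"dz": -40,"rx": 0,"ry": 0,"rz": 0,"grip": -1},{"dx": 0,"dy": -20,"dz": -30,"rx": 0,"ry": 0,"rz": 0,"grip": -1},{"dx": 0,"dy": 0,"dz": 0,"rx": 0,"ry": 0,"rz": 0,"grip": -1},{"dx": 0,"dy": 0,"dz": 0,"rx": 0,"ry": 0,"rz": 0,"grip": -1}]'

```text
clock: 11.9
ee_pos: [0.5544, -0.0147, 0.2219]
tool_rot: [180.0, 0.0, 100.2]
wrist_force: [0.0, 0.5, -0.0]
finger_gap: 0.997
```

```bash
python3 look.py 6; python3 - <<'E'
from plant import *
import cv2
w=camera("wrist")[:,:,::-1]; cv2.imwrite("pics/wend.png",w)
b=w[110:240,160:340]; cv2.imwrite("pics/wendz.png",cv2.resize(cv2.convertScaleAbs(b,alpha=1.5),None,fx=4,fy=4,interpolation=cv2.INTER_CUBIC))
s=camera("side")[:,:,::-1]; cv2.imwrite("pics/send.png",s)
E
```

```text
11.9 [ 0.5544028  -0.01474908  0.2218537 ] [1.79980571e+02 6.16910582e-03 1.00220465e+02] [ 0.04274498  0.46480945 -0.03081525] 0.9970324925602257
pad face u mm -38.289431836028946 lateral -0.02628797479053561
```

View pics/wendz.png

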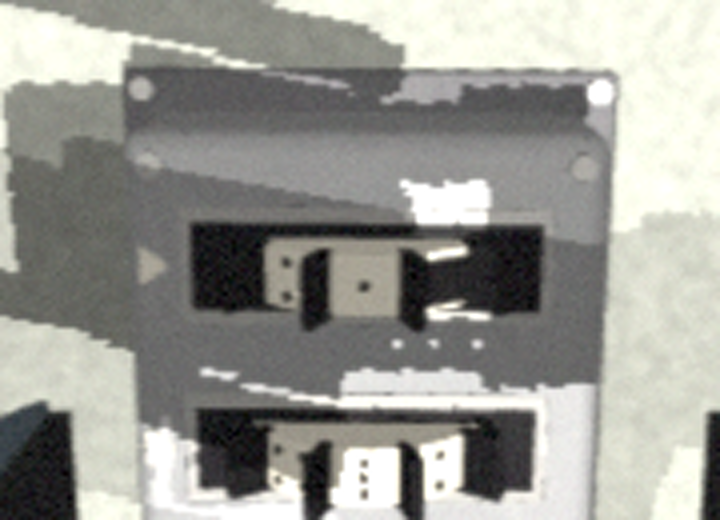

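View pics/send.png

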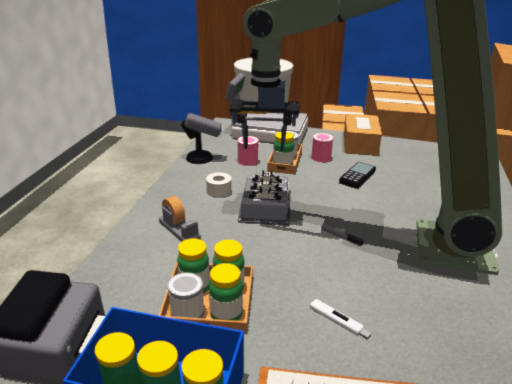

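The left wheel ended with 1 dot on top, so it went 8 → 9 → bar → 1, which is three clicks. The middle wheel's land looks the same as at the start, and the hand is clear.

```bash
python3 -c "
from plant import *
print(hand_in())"
```

```text
the job is handed in; nothing more can be done
None
```

I counted three glass jars in the square tray (the fourth item is a tin) and turned the left thumbwheel forward three clicks, one push per jar. I then handed the job in; it gave no verdict.

- **Left wheel:** the land on top went from 8 dots to 9, then the bar, then 1 dot. I saw each of the first two clicks in the wrist pictures before going on; the third I confirmed after lifting off. Each push snapped the wheel onto the next stop before I lifted the finger.
- **Other two wheels:** the middle wheel shows the same land (three dots in line) as at the start. The right wheel was hidden in the last close view, so I didn't read it, but the finger never went near it.
- **Jars and tins:** they look unmoved in the last side picture.
- **Hand and time:** the hand finished about 0.13 m above the wheel with wrist force near zero. The clock was about 12 s, well under the 45 s limit.

One row of readings disagreed: just after the first return the tip read about 2 mm low and 1–2 mm back. I waited two rows, it settled, and I carried on.

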